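# Gauge the running clearance of a slit lamp carriage

## Robot

A 6-joint arm with a two-finger parallel gripper is mounted at the origin on the work surface. World frame = base frame: x ahead of the robot, y to its left, z up, the work surface at z = 0. Lengths are in mm, angles in rad, forces in N, time in s.
With the tool pointing down it reaches from about 350 to 975 mm from the base axis. Payload 17.4 kg.
Tool frame: the origin (TCP) lies midway between the tips of the shut fingers; the grasp point (between the pads) lies 19 mm behind it (r.grip_depth is the distance from the TCP to the grasp point, in mm); z points along the fingers, y is the direction in which the jaws open and shut (so a half turn about z gives the same grasp; the last joint's range is limited). The gripper opens to 85 mm and grips with 20 to 120 N. Pads are 22 mm wide; open, the fingers measure 114 mm over their backs; the gripper's body (76 mm by 85 mm) begins 54 mm behind the grasp point. The pads swing forward as they close: fully open they stand 13 mm farther back than shut.
Start: joints at [-1.159, 0.116, 1.442, -0, 1.584, -0.038], TCP at [293.472, -607.871, 231.303] pointing down, gripper open.
Joint ranges: [-2.83, 2.83], [-0.83, 2.19], [0.07, 2.5], [-1.14, 4.28], [0.01, 3], [-2.97, 2.97]. Speed limits (rad/s): [1.89, 1.89, 2.22, 3.14, 3.14, 3.14].

## Interface

Orientations are given as a unit quaternion [x, y, z, w].
In Python, from bench import r gives the robot as it stands. The module is installed in compiled form; this text tells all that it offers.
- The arm moves only by the tool carry_out, never from a script. Its argument "targets" is a list of rows, each a list of 7 numbers: the shift along the tool's x, y, z in mm, then the turn, a rotation vector about the tool's x, y, z in degrees, then the opening, from 0 (shut) to 1 (fully open). A call has 1 to 12 rows; each row is the pose to reach, as a shift and turn from the pose measured when the call began, along the tool's axes at that moment; what a row does not reach only later rows make up. A row lasts 1/12 s, in which the tool goes at most 41.7 mm and 7.16 degrees, less where a joint would pass 70% of its speed; a pose out of reach is approached as far as the arm can. A call with a gripper value outside its range is refused whole. The fingers move at their own pace and stop on an object; "squeeze" is the grip in N (left out, the last holds). Time passes only in rows, so rows that repeat a pose let the fingers close. It gives the time, the measured TCP pose, the force and the opening at its end, in the units of the state.
- r.observe(): the state, without advancing time (a new reading comes with each control period).
- r.grab_frame(name): name is "scene" or "top" or "wrist"; returns a dict with "image" (400x640x3 uint8, red, green, blue), "intrinsics" (3x3 intrinsics, pixels), "world_to_cam" (4x4, takes a point from world to camera coordinates); the wrist camera has in their place "tool_from_camera" (4x4, takes a point from camera to tool coordinates, whose origin is the TCP and whose axes are the flange's). Camera axes: x right, y down, z forward; pixel columns grow to the right and rows downward; lengths in mm; the calibration is good to about 2 mm. A picture is of the moment at which its call begins: read the wrist's pose just before it. There is no depth.
- r.sign_off(): hands the job in, once; it reports no verdict.
The state is a dict: "clock": time; "joint_pos": joint angles; "dq": joint speeds; "effort": joint torques, N m; "tool_pos": TCP position; "tool_rot": TCP orientation; "force": force on the tool from outside, world axes, zero at the start; "torque": the same for the moment, N m; "finger_gap": opening from 0.0 (shut) to 1.0 (fully open).
Only numpy, scipy, OpenCV 4.12 (cv2) and the standard library are available. Lean on these libraries where they do the work, as an engineer would, in place of code of your own. Each camera call takes 0.05 s, during which the arm holds its last target. There are 200 camera calls.

## Task

The slit lamp's carriage has been scraping, so its running clearance is to be gauged. Pick up the steel taper gauge and, with the blade lying flat on the black glide plate, slide it straight in under the carriage's front lip (the joystick side, facing the robot), half-way between the joystick and the lip's left-hand corner as the robot faces it, until it drags snugly between lip and plate; do not force it, and leave the other things on the desk alone. Finish still holding the gauge in the gripper, snug at that depth, so that the reading can be taken.

Things in the scene. Friction and masses are not known exactly. Their poses are not given: they have to be found in the camera images.
- gauge: Loose taper gauge, bare steel, about 0.2 kg, lying flat on the desk. Origin: underside, centre of the grip block, 45 long (x -22.5 to 22.5), 16 wide (y), 18 mm high; grip it across the 16 mm. +x runs along the blade to the tip, +z up. Underside all flat; the 16 mm wide blade's top falls 1 mm per 10 mm, from 13.5 thick at x = 22.5 to 1.5 mm at the tip, x = 142.5
- gauge_tip (a point): Middle of the blade tip's lower edge, on the gauge's underside, at x = 142.5 mm in the gauge's frame; axes as the gauge
- carriage: White slit lamp carriage, optics off, locked on its rails: 210 mm long (x), 150 wide (y), flat underside. Origin: centre of underside; +x = the way in from the lip (away from the robot), +y its left, +z up. Front lip: straight lower edge at x = -105 mm, front 30 mm high. Joystick at x = -45, top 122 mm up; its foot, radius 9 mm, reaches the plate at x = -45, y = 0; else the gap is free
- lip (a point): Where the gauge goes in: lower edge of the carriage's front lip, 38 mm left (+y) of the joystick's middle line, 37 mm from the corner; axes as the carriage, +x is the way in. The whole flat underside stands 4.5 to 7.5 mm above the glide plate, different each time; plate and underside are rigid, smooth and slippery
- deck: White instrument board fixed on the desk, 360 (x) by 370 mm (y), 18 mm thick, with the black glide plate (345 by 210 mm, top 21 mm above the desk) and two toothed rails. Origin: centre of its underside, on the desk; axes parallel to the carriage's, which sits on it; its front edge is 65 mm nearer the robot than the lip, the plate's 57 mm
- screwdriver: Bystander: black-handled screwdriver, 170 mm, lying on the desk right of the board
- carton: Bystander: small eye-drop carton, 34 x 34 x 75 mm, standing left of the board; origin centre of its underside
- dropper: Bystander: small dropper bottle, 30 mm across, 62 mm high, standing left of the board; origin centre of its underside
There are look-alikes about, which are no part of the job. Several things look just like the gauge: the one meant starts nearest to the robot's base.

How it is judged:
By the outcome, as a careful person would: the job done as asked, in the order asked, and still so for the second after the job is handed in, while the arm keeps its last pose, push and grip.
It also fails if it takes over 40 s, if anything falls off the work surface, if the arm or the gripper's body presses on something with over 40 N, if the wrist force passes 120 N, or if a joint passes its speed limit or range.

## Working session

There is one attempt and no reset: what is moved stays moved. The work goes in short steps, Python scripts to look and compute and a tool call to move; the robot and the scene stay as the last step left them, time stands still between calls to the robot, and variables do not carry over. Pictures are saved under pics/ and viewed, about 8 in all and at most 12, crops included, and the job is handed in when it is done.

Besides the shell and the picture viewer there is one more tool, called after "Emit:" by a JSON object that holds its "fn" and its "kwargs", one argument or row to a line. carry_out: Moves the arm, as the interface text tells. Its arguments: {"type":"object","properties":{"targets":{"type":"array"},"squeeze":{"type":"number"}},"required":["targets"]}

```bash
mkdir -p pics; cat > h.py <<'E'
import numpy as np, cv2
from scipy.spatial.transform import Rotation as R
from bench import r
def T():
    s=r.observe(); M=np.eye(4); M[:3,:3]=R.from_quat(s['tool_rot']).as_matrix(); M[:3,3]=s['tool_pos']; return M
def grab(name,fn=None):
    M=T(); f=r.grab_frame(name)
    K=np.array(f['intrinsics']); 
    C=M@np.array(f['tool_from_camera']) if name=='wrist' else np.linalg.inv(np.array(f['world_to_cam']))
    if fn: cv2.imwrite(fn,f['image'][:,:,::-1])
    return f['image'],K,C
def ray(K,C,uv,z):
    d=C[:3,:3]@np.linalg.inv(K)@np.array([uv[0],uv[1],1.]); o=C[:3,3]
    return o+d*(z-o[2])/d[2]
def proj(K,C,p):
    q=np.linalg.inv(C)@np.append(p,1); q=K@q[:3]; return q[:2]/q[2]
E
python3 - <<'E'
from h import *
for n in ['scene','top','wrist']:
    i,K,C=grab(n,f'pics/{n}0.png'); np.savez(n+'0.npz',i=i,K=K,C=C); print(n,K.round(1).tolist(),C.round(3).tolist())
print(r.observe(), r.grip_depth)
a=cv2.imread('pics/top0.png');
E
```

```text
scene [[368.1, 0.0, 317.8], [0.0, 368.1, 196.4], [0.0, 0.0, 1.0]] [[-0.409, 0.652, -0.638, 1237.715], [0.912, 0.282, -0.297, 369.983], [-0.014, -0.704, -0.71, 795.532], [0.0, 0.0, 0.0, 1.0]]
top [[511.3, 0.0, 312.5], [0.0, 511.3, 205.8], [0.0, 0.0, 1.0]] [[-0.008, -0.983, 0.181, 200.976], [-1.0, 0.008, -0.0, 79.037], [-0.001, -0.181, -0.983, 1943.94], [0.0, 0.0, 0.0, 1.0]]
wrist [[279.8, 0.0, 320.0], [0.0, 279.8, 196.3], [0.0, 0.0, 1.0]] [[0.434, -0.851, -0.295, 369.688], [-0.901, -0.41, -0.142, -571.971], [-0.001, 0.328, -0.945, 373.031], [0.0, 0.0, 0.0, 1.0]]
{'clock': 0.15, 'joint_pos': array([-1.15875211e+00,  1.16390005e-01,  1.44211425e+00, -1.06103053e-05,
        1.58399452e+00, -3.78196748e-02]), 'dq': array([-1.22909245e-04, -1.29586002e-03, -3.12615784e-03, -2.08527297e-03,
       -9.52099037e-05,  5.51255795e-04]), 'effort': array([-4.33140112e-04, -7.32510567e+01, -6.32848477e+01, -1.87343353e-04,
        4.93580636e-03, -4.86629369e-05]), 'tool_pos': array([ 293.43883706, -607.721414  ,  230.7206684 ]), 'tool_rot': array([ 9.74809203e-01,  2.23039936e-01, -8.94913222e-05, -4.44164772e-04]), 'force': array([ 0.4190229 , -0.11980519, -1.14082024]), 'torque': array([ 0.03625236, -0.00885293,  0.03157735]), 'finger_gap': 1.0013982375940365} 18.700000000000003
```

View pics/top0.png

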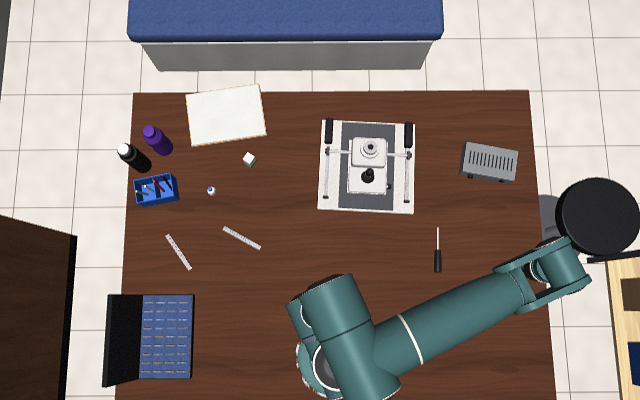

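View pics/scene0.png

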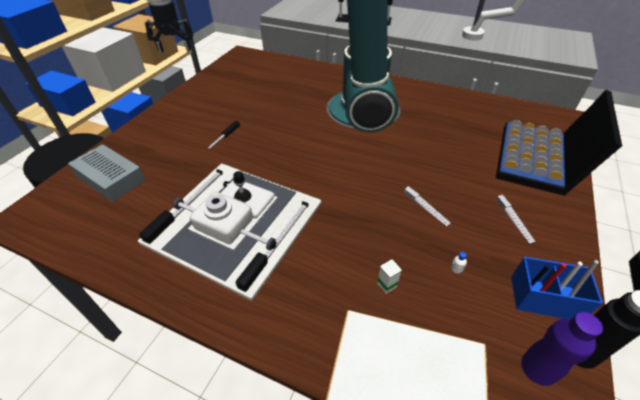

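The top view shows two gauge-like strips, at px (241,238) and (178,252), with the board at (366,167) and the joystick at (368,176). The scene view shows the same two at (428,206) and (516,219), with the tall grip block at the upper-left end of each.

```bash
python3 - <<'E'
from h import *
d=np.load('top0.npz');i,K,C=d['i'],d['K'],d['C']
hsv=cv2.cvtColor(i,cv2.COLOR_RGB2HSV)
m=((hsv[...,1]<70)&(hsv[...,2]>110)).astype('uint8')
for c in cv2.findContours(m,cv2.RETR_EXTERNAL,cv2.CHAIN_APPROX_NONE)[0]:
    a=cv2.contourArea(c); (x,y),wh,an=cv2.minAreaRect(c)
    if 40<a<15000 and 160<x<430 and 80<y<290:
        b=cv2.boxPoints(((x,y),wh,an)); z=21 if a>2000 else 8
        print(a,(round(x),round(y)),ray(K,C,(x,y),z).round(),np.array([ray(K,C,q,z)[:2] for q in b]).round().tolist())
crop=i[100:225,300:430]; g=i[215:280,155:275]
A=cv2.resize(crop,None,fx=4,fy=4,interpolation=2)[:,:,::-1]; 
d=np.load('scene0.npz');s=d['i'][180:250,395:545]
B=cv2.resize(s,None,fx=4,fy=4,interpolation=2)[:,:,::-1]; G=cv2.resize(g,None,fx=2.2,fy=2.2)[:,:,::-1]
o=np.zeros((600,800,3),'uint8'); o[:500,:520]=A; o[0:G.shape[0],530:530+G.shape[1]]=G[:,:270]
B=B[:, :600][:280]; B=cv2.resize(B,(270,126)); o[200:326,530:800]=B
cv2.imwrite('pics/c1.png',o)
E
```

```text
164.5 (178, 252) [385. 589.   8.] [[447.0, 645.0], [457.0, 630.0], [324.0, 534.0], [314.0, 549.0]]
176.5 (241, 238) [436. 351.   8.] [[467.0, 427.0], [484.0, 418.0], [405.0, 275.0], [388.0, 284.0]]
83.0 (248, 159) [747. 329.   8.] [[740.0, 358.0], [778.0, 336.0], [755.0, 300.0], [717.0, 322.0]]
7973.5 (367, 167) [ 708. -134.   21.] [[542.0, 63.0], [904.0, 41.0], [879.0, -338.0], [519.0, -304.0]]
```

View pics/c1.png

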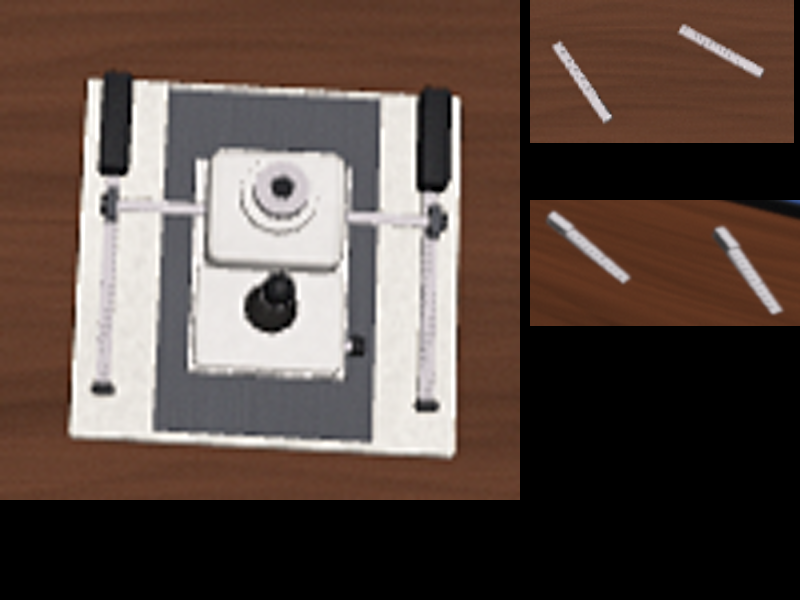

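Target gauge: the nearer strip, 560 mm from the base against 703 mm, with its block end near (397,280). I'll go via the lip and look at it with the wrist camera on the robot side.

```bash
cat >> h.py <<'E'
def row(p,yaw):
    M=T(); y=np.radians(yaw)/2
    Rt=R.from_quat([np.cos(y),np.sin(y),0,0]).as_matrix()
    s=M[:3,:3].T@(np.array(p)-M[:3,3]); w=R.from_matrix(M[:3,:3].T@Rt).as_rotvec(degrees=True)
    print('row',s.round(1).tolist(),w.round(2).tolist())
def st():
    s=r.observe(); q=s['tool_rot']; print(round(s['clock'],2),s['tool_pos'].round(1),'yaw',round(np.degrees(2*np.arctan2(q[1],q[0])),2),'F',s['force'].round(1),'gap',round(s['finger_gap'],3),'j',s['joint_pos'].round(2))
E
python3 -c "
from h import *
row((520,-90,230),176.5)"
```

```text
row [429.1, -367.7, 1.1] [-0.02, -0.07, -150.72]
```

Emit:
{"fn": "carry_out", "kwargs": {
  "targets": [
    [429,-368,1,0,0,-150.7,1],
    [429,-368,1,0,0,-150.7,1],
    [429,-368,1,0,0,-150.7,1],
    [429,-368,1,0,0,-150.7,1],
    [429,-368,1,0,0,-150.7,1],
    [429,-368,1,0,0,-150.7,1],
    [429,-368,1,0,0,-150.7,1],
    [429,-368,1,0,0,-150.7,1],
    [429,-368,1,0,0,-150.7,1],
    [429,-368,1,0,0,-150.7,1],
    [429,-368,1,0,0,-150.7,1],
    [429,-368,1,0,0,-150.7,1]
  ]
}}

```text
clock: 1.15
tool_pos: [493.9, -147.6, 230.3]
tool_rot: [0.559, 0.829, 0.0, 0.0]
force: [0.8, -0.2, 0.0]
finger_gap: 0.999
```

```bash
python3 -c "
from h import *
st();row((520,-90,230),176.5)"
```

```text
1.15 [ 493.9 -147.6  230.3] yaw 112.06 F [ 0.8 -0.2  0. ] gap 0.999 j [-0.34 -0.24  1.78  0.    1.6  -0.73]
row [43.6, 45.9, 0.4] [0.04, 0.0, -64.44]
```

Emit:
{"fn": "carry_out", "kwargs": {
  "targets": [
    [43.6,46,0,0,0,-64.4,1],
    [43.6,46,0,0,0,-64.4,1],
    [43.6,46,0,0,0,-64.4,1],
    [43.6,46,0,0,0,-64.4,1],
    [43.6,46,0,0,0,-64.4,1],
    [43.6,46,0,0,0,-64.4,1],
    [43.6,46,0,0,0,-64.4,1],
    [43.6,46,0,0,0,-64.4,1],
    [43.6,46,0,0,0,-64.4,1],
    [43.6,46,0,0,0,-64.4,1],
    [43.6,46,0,0,0,-64.4,1],
    [43.6,46,0,0,0,-64.4,1]
  ]
}}

```text
clock: 2.15
tool_pos: [520.0, -89.9, 230.2]
tool_rot: [0.033, 0.999, 0.0, 0.0]
force: [-0.3, -0.0, 0.8]
finger_gap: 0.998
```

```bash
python3 -c "
from h import *
st()
i,K,C=grab('wrist','pics/w1.png'); np.savez('w1.npz',i=i,K=K,C=C); print(C[:3,3])
row((390,285,200),-119)"
```

```text
2.15 [520.  -89.9 230.2] yaw 176.21 F [-0.3 -0.   0.8] gap 0.998 j [-0.22 -0.21  1.76  0.    1.59 -1.72]
[435.41037378 -85.36944276 372.59740342]
row [154.3, 365.6, 30.4] [0.02, 0.03, -64.75]
```

View pics/w1.png

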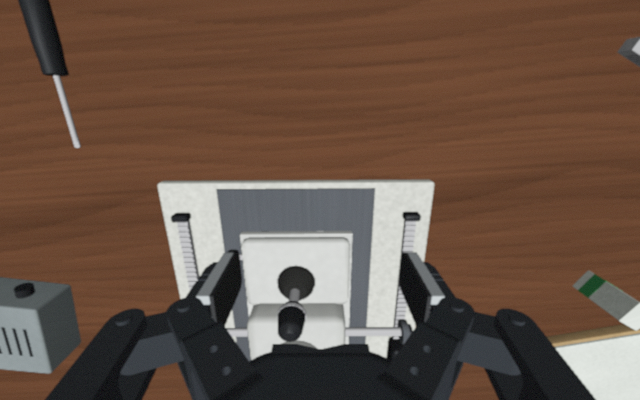

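The wrist view (image down = world +x, right = +y) shows the deck's front edge at v≈183, u 158–433, the plate's front at v≈189, u 219–375, and the lip at v≈234, u 241–352. I'll fit these edges.

```bash
python3 - <<'E'
from h import *
d=np.load('w1.npz');i,K,C=d['i'],d['K'],d['C']
g=cv2.GaussianBlur(cv2.cvtColor(i,cv2.COLOR_RGB2GRAY),(3,3),0).astype(float)
gy=np.gradient(g,axis=0); gx=np.gradient(g,axis=1)
def sub(a,k): # subpixel peak
    k0=np.argmax(a); 
    if 0<k0<len(a)-1:
        den=a[k0-1]-2*a[k0]+a[k0+1]; return k+k0-(a[k0+1]-a[k0-1])/2/den
    return k+k0
def hline(u0,u1,v0,v1,s,z):
    P=np.array([ray(K,C,(u,sub(s*gy[v0:v1,u],v0)),z)[:2] for u in range(u0,u1)])
    return fit(P)
def vline(v0,v1,u0,u1,s,z):
    P=np.array([ray(K,C,(sub(s*gx[v,u0:u1],u0),v),z)[:2] for v in range(v0,v1)])
    return fit(P)
def fit(P):
    vx,vy,x,y=cv2.fitLine(P.astype('float32'),cv2.DIST_HUBER,0,.01,.01).ravel()
    res=np.median(abs((P-[x,y])@[-vy,vx])); return np.array([x,y]),np.degrees(np.arctan2(vy,vx)),res,P[0],P[-1]
print(g[225:245,300].round(),g[240,230:255].round(),g[240,340:365].round())
for n,L in dict(deck=hline(170,425,177,188,1,18),plate=hline(230,365,185,194,-1,21),lip=hline(248,345,228,238,1,27),
  plL=vline(195,225,210,230,-1,21),plR=vline(195,225,365,383,1,21),cL=vline(242,246,232,250,1,50),cR=vline(242,246,342,362,-1,50)).items(): print(n,[np.round(a,2) for a in L])
# second: top camera joystick / carriage check
E
```

```text
[104. 104. 104. 104. 105. 108. 116. 133. 160. 189. 202. 188. 160. 149.
 162. 180. 193. 204. 211. 215.] [104. 104. 104. 104. 105. 104. 103. 102. 107. 130. 168. 196. 197. 179.
 160. 156. 163. 170. 173. 173. 173. 173. 173. 174. 174.] [183. 184. 183. 181. 174. 165. 159. 163. 180. 197. 203. 191. 160. 126.
 107. 104. 104. 105. 105. 104. 104. 104. 105. 106. 106.]
deck [array([ 533.94, -151.5 ], dtype=float32), np.float32(86.48), np.float64(0.12), array([ 525.52, -289.56]), array([546.24,  44.56])]
plate [array([ 544.36, -122.97], dtype=float32), np.float32(86.55), np.float64(0.12), array([ 538.95, -211.12]), array([549.86, -34.86])]
lip [array([ 606.23, -132.17], dtype=float32), np.float32(86.54), np.float64(0.04), array([ 602.55, -195.42]), array([610.45, -64.04])]
plL [array([ 567.42, -231.4 ], dtype=float32), np.float32(-3.53), np.float64(0.03), array([ 546.58, -230.05]), array([ 588.75, -232.71])]
plR [array([582.98, -23.18], dtype=float32), np.float32(-3.51), np.float64(0.04), array([560.5 , -21.86]), array([602.68, -24.44])]
cL [array([ 605.27, -200.25], dtype=float32), np.float32(9.44), np.float64(0.05), array([ 603.05, -200.6 ]), array([ 607.48, -199.91])]
cR [array([614.93, -55.79], dtype=float32), np.float32(-4.65), np.float64(0.01), array([612.75, -55.62]), array([617.11, -55.98])]
```

Emit:
{"fn": "carry_out", "kwargs": {
  "targets": [
    [154,366,30,0,0,-64.7,1],
    [154,366,30,0,0,-64.7,1],
    [154,366,30,0,0,-64.7,1],
    [154,366,30,0,0,-64.7,1],
    [154,366,30,0,0,-64.7,1],
    [154,366,30,0,0,-64.7,1],
    [154,366,30,0,0,-64.7,1],
    [154,366,30,0,0,-64.7,1],
    [154,366,30,0,0,-64.7,1],
    [154,366,30,0,0,-64.7,1],
    [154,366,30,0,0,-64.7,1],
    [154,366,30,0,0,-64.7,1]
  ]
}}

```text
clock: 3.2
tool_pos: [389.8, 286.2, 200.2]
tool_rot: [-0.507, 0.862, 0.0, -0.0]
force: [-0.4, -0.2, -0.3]
finger_gap: 0.998
```

```bash
python3 -c "
from h import *
st()
i,K,C=grab('wrist','pics/w2.png'); np.savez('w2.npz',i=i,K=K,C=C); print(C[:3,3])"
```

```text
3.2 [389.8 286.2 200.2] yaw 240.96 F [-0.4 -0.2 -0.3] gap 0.998 j [ 0.58 -0.3   1.88  0.    1.56 -2.05]
[348.58586179 211.13443427 342.55711995]
```

View pics/w2.png

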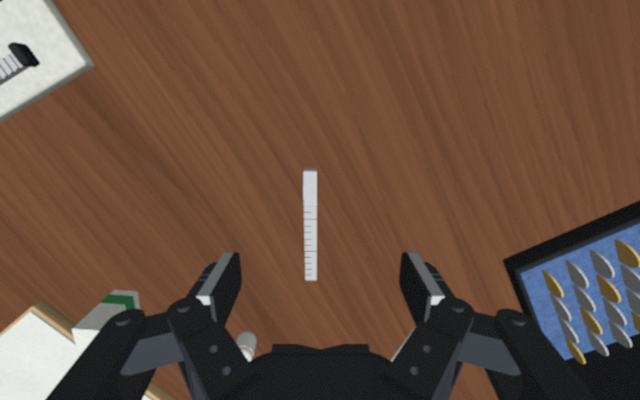

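The gauge is at u≈303–317, v 170–280, with its plain block at v 170–203 and the graduated blade pointing down the image. The yaw matches to within a degree or two. Fitting it, and checking the lip discrepancy: I measure the lip 62 mm behind the plate edge, against the 57 mm given.

```bash
python3 - <<'E'
from h import *
d=np.load('w2.npz');i,K,C=d['i'],d['K'],d['C']
hsv=cv2.cvtColor(i,cv2.COLOR_RGB2HSV)
m=((hsv[...,1]<70)&(hsv[...,2]>90)).astype('uint8'); m[:, :295]=0;m[:,325:]=0;m[:160]=0;m[290:]=0
vs,us=np.nonzero(m); print(vs.min(),vs.max())
L=[];
for v in range(172,280,6):
    u=us[vs==v]; L.append((v,u.min(),u.max()))
print(L)
mid=lambda v:(us[vs==v].min()+us[vs==v].max())/2
x=np.unique(vs)[3:-3]; c=np.polyfit(x,[mid(v) for v in x],1)
e0=ray(K,C,(np.polyval(c,vs.min()-.5),vs.min()-.5),0); e0t=ray(K,C,(np.polyval(c,vs.min()-.5),vs.min()-.5),18)
e1=ray(K,C,(np.polyval(c,vs.max()+.5),vs.max()+.5),1.5)
print('end z0',e0.round(1),'z18',e0t.round(1),'tip',e1.round(1))
# axis: project mid line with local height
P=[]
for v in x:
    p=ray(K,C,(mid(v),v),0); t=np.linalg.norm(p[:2]-e0[:2]); z=18 if t<45 else 13.5-(t-45)*.1
    P.append(ray(K,C,(mid(v),v),max(z,0))[:2])
vx,vy,a,b=cv2.fitLine(np.array(P,'float32'),cv2.DIST_HUBER,0,.01,.01).ravel()
print('yaw',np.degrees(np.arctan2(vy,vx)),a,b)
dirv=np.array([vx,vy])*np.sign(vy)
ti=np.array([a,b])+dirv*(dirv@(e1[:2]-[a,b])); o=ti-142.5*dirv; print('tip',ti,'origin',o,'lens',np.linalg.norm(e1-e0),np.linalg.norm(e1-e0t))
yw=np.degrees(np.arctan2(dirv[1],dirv[0]))-180; print(yw)
row((o[0],o[1],80),yw); row((o[0],o[1],3),yw)
d=np.load('w1.npz');K,C=d['K'],d['C']
ex=np.array([np.cos(np.radians(-3.5)),np.sin(np.radians(-3.5))]); ey=np.array([-ex[1],ex[0]])
pl=np.array([544.36,-122.97])
for dd in (0,57,62): print(dd,[proj(K,C,[*(pl+ex*dd),z]).round(1) for z in (21,27,57)])
E
```

```text
168 280
[(172, np.int64(302), np.int64(317)), (178, np.int64(302), np.int64(317)), (184, np.int64(302), np.int64(317)), (190, np.int64(302), np.int64(317)), (196, np.int64(302), np.int64(317)), (202, np.int64(303), np.int64(317)), (208, np.int64(303), np.int64(317)), (214, np.int64(303), np.int64(317)), (220, np.int64(303), np.int64(317)), (226, np.int64(303), np.int64(317)), (232, np.int64(304), np.int64(317)), (238, np.int64(303), np.int64(317)), (244, np.int64(304), np.int64(317)), (250, np.int64(304), np.int64(317)), (256, np.int64(304), np.int64(317)), (262, np.int64(304), np.int64(317)), (268, np.int64(304), np.int64(317)), (274, np.int64(305), np.int64(317))]
end z0 [399.6 275.2   0. ] z18 [396.9 271.8  18. ] tip [480.3 420.4   1.5]
yaw 60.638695 442.72513 353.31528
tip [480.415554   420.31077229] origin [410.54563518 296.11558186] lens 166.09448080916056 171.13173504705176
-119.361305
row [-19.2, -12.5, 120.4] [-0.0, 0.01, 0.26]
row [-19.2, -12.5, 197.4] [-0.0, 0.01, 0.26]
0 [array([297. , 188.3]), array([296.6, 189.7]), array([294.7, 197.4])]
57 [array([298.3, 227.5]), array([298. , 229.5]), array([296.3, 239.9])]
62 [array([298.4, 230.8]), array([298.1, 232.8]), array([296.4, 243.4])]
```

Emit:
{"fn": "carry_out", "kwargs": {
  "targets": [
    [-19,-12.5,40,0,0,0.3,1],
    [-19,-12.5,80,0,0,0.3,1],
    [-19,-12.5,120,0,0,0.3,1],
    [-19,-12.5,150,0,0,0.3,1],
    [-19,-12.5,175,0,0,0.3,1],
    [-19,-12.5,190,0,0,0.3,1],
    [-19,-12.5,197,0,0,0.3,1],
    [-19,-12.5,197,0,0,0.3,1],
    [-19,-12.5,197,0,0,0.3,1]
  ]
}}

```text
clock: 4.0
tool_pos: [411.2, 295.5, 4.2]
tool_rot: [-0.504, 0.864, 0.0, 0.0]
force: [0.3, 0.5, 0.9]
finger_gap: 1.0
```

```bash
python3 -c "
from h import *
st()
grab('wrist','pics/w3.png')"
```

```text
4.0 [411.2 295.5   4.2] yaw 240.5 F [0.3 0.5 0.9] gap 1.0 j [ 0.57 -0.09  2.04 -0.    1.2  -2.05]
```

View pics/w3.png

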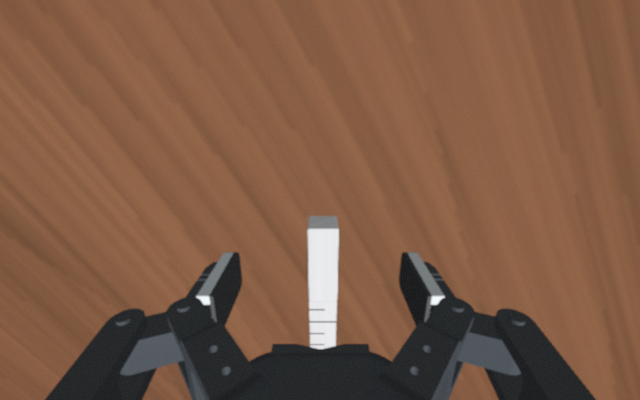

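The gauge is centred between the jaws, with its block at u 308–338, v 217–301. Closing now.

Emit:
{"fn": "carry_out", "kwargs": {
  "targets": [
    [0,0,0.5,0,0,0,0.6],
    [0,0,0.5,0,0,0,0.2],
    [0,0,0.5,0,0,0,0],
    [0,0,0.5,0,0,0,0],
    [0,0,0.5,0,0,0,0],
    [0,0,0.5,0,0,0,0],
    [0,0,0.5,0,0,0,0],
    [0,0,0.5,0,0,0,0],
    [0,0,0.5,0,0,0,0],
    [0,0,0.5,0,0,0,0]
  ],
  "squeeze": 80
}}

```text
clock: 4.88
tool_pos: [411.5, 296.0, 4.7]
tool_rot: [-0.504, 0.864, 0.0, 0.001]
force: [-1.3, -0.6, 6.1]
finger_gap: 0.158
```

```bash
python3 - <<'E'
from h import *
st()
i,K,C=grab('wrist','pics/w4.png')
E
```

```text
4.88 [411.5 296.    4.7] yaw 240.53 F [-1.3 -0.6  6.1] gap 0.158 j [ 0.57 -0.09  2.04  0.    1.2  -2.05]
```

View pics/w4.png

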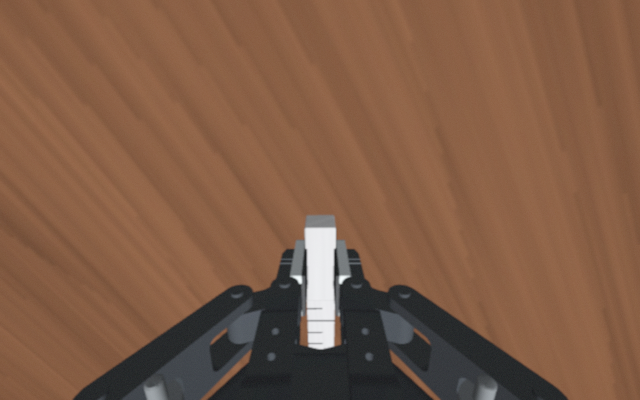

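Emit:
{"fn": "carry_out", "kwargs": {
  "targets": [
    [0,0,-5,0,0,0,0],
    [0,0,-20,0,0,0,0],
    [0,0,-50,0,0,0,0],
    [0,0,-85,0,0,0,0],
    [0,0,-115,0,0,0,0],
    [0,0,-120,0,0,0,0],
    [0,0,-120,0,0,0,0]
  ]
}}

```text
clock: 5.52
tool_pos: [411.9, 296.3, 127.0]
tool_rot: [-0.504, 0.864, 0.0, 0.003]
force: [-0.7, 0.1, -2.2]
finger_gap: 0.16
```

```bash
python3 - <<'E'
from h import *
st()
d=np.load('w1.npz');i,K,C=d['i'],d['K'],d['C']
ex=np.array([np.cos(np.radians(-3.5)),np.sin(np.radians(-3.5))]); ey=np.array([-ex[1],ex[0]])
g=cv2.cvtColor(i,cv2.COLOR_RGB2GRAY).astype(float)
pl=np.array([544.36,-122.97])
fr=lambda p:(np.dot(p[:2]-pl,ex).round(1),np.dot(p[:2]-pl,ey).round(1))
print('plate sides',fr(np.array([567.42,-231.4])),fr(np.array([582.98,-23.18])))
gx=np.gradient(cv2.GaussianBlur(g,(3,3),0),axis=1)
for v in (240,246,252,258,262):
    l=230+np.argmax(gx[v,230:262]); q=340+np.argmin(gx[v,340:364]); 
    print(v,l,q,[ (fr(ray(K,C,(l,v),z))[1],fr(ray(K,C,(q,v),z))[1]) for z in (27,57)])
# joystick foot/boot blob
m=(g<60).astype('uint8'); m[:255]=0;m[300:]=0;m[:,:270]=0;m[:,325:]=0
n,lab,s,c=cv2.connectedComponentsWithStats(m); k=1+np.argmax(s[1:,4]); print(s[k],c[k]); u=(s[k][0]+s[k][2]/2-.5)
print([fr(ray(K,C,(u,270),z)) for z in (57,65)])
cr=i[170:310,220:380,::-1]; cv2.imwrite('pics/c2.png',cv2.resize(cr,None,fx=4,fy=4,interpolation=2))
E
```

```text
5.52 [411.9 296.3 127. ] yaw 240.53 F [-0.7  0.1 -2.2] gap 0.16 j [ 0.57 -0.21  1.93 -0.    1.42 -2.05]
plate sides (np.float64(29.6), np.float64(-106.8)) (np.float64(32.5), np.float64(102.0))
240 240 352 [(np.float64(-80.7), np.float64(74.2)), (np.float64(-71.1), np.float64(70.4))]
246 241 352 [(np.float64(-80.3), np.float64(74.5)), (np.float64(-70.6), np.float64(70.7))]
252 241 352 [(np.float64(-81.2), np.float64(74.8)), (np.float64(-71.5), np.float64(71.0))]
258 239 352 [(np.float64(-85.0), np.float64(75.1)), (np.float64(-75.0), np.float64(71.3))]
262 242 352 [(np.float64(-81.4), np.float64(75.3)), (np.float64(-71.6), np.float64(71.4))]
[279 267  35  32 772] [295.81217617 280.93134715]
[(np.float64(101.3), np.float64(-1.8)), (np.float64(95.9), np.float64(-1.0))]
```

View pics/c2.png

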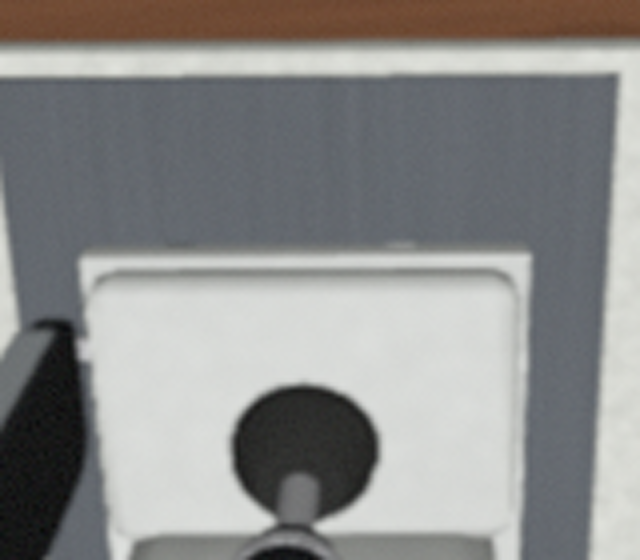

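The crop shows a lower slab, u 240–352, whose bright upper edge at v≈233 lies at z≈37 (its width there comes out at 150 mm). The true lower lip edge is therefore 57 mm behind the plate's front edge, as specified. Carriage, plate and joystick centrelines agree within 1 mm, so the lip point is about (603.5, −90.5) at yaw −3.5°.

```bash
python3 -c "
from h import *
row((431.9,-80,120),176.5)"
```

```text
row [317.9, -202.5, 5.9] [0.03, 0.36, 64.03]
```

Emit:
{"fn": "carry_out", "kwargs": {
  "targets": [
    [318,-202.5,6,0,0.4,64,0],
    [318,-202.5,6,0,0.4,64,0],
    [318,-202.5,6,0,0.4,64,0],
    [318,-202.5,6,0,0.4,64,0],
    [318,-202.5,6,0,0.4,64,0],
    [318,-202.5,6,0,0.4,64,0],
    [318,-202.5,6,0,0.4,64,0],
    [318,-202.5,6,0,0.4,64,0],
    [318,-202.5,6,0,0.4,64,0],
    [318,-202.5,6,0,0.4,64,0],
    [318,-202.5,6,0,0.4,64,0],
    [318,-202.5,6,0,0.4,64,0]
  ]
}}

```text
clock: 6.52
tool_pos: [431.3, -80.0, 118.5]
tool_rot: [0.03, 1.0, 0.0, -0.001]
force: [0.9, 0.3, -0.6]
finger_gap: 0.164
```

```bash
python3 - <<'E'
from h import *
st(); print(T().round(4).tolist())
row((431.9,-80,34),176.5)
i,K,C=grab('scene'); 
cv2.imwrite('pics/s5.png',cv2.resize(i[100:300,130:450,::-1],None,fx=2.5,fy=2.5,interpolation=2))
print([proj(K,C,p).round(1) for p in ((603.5,-90.5,27),)])
E
```

```text
6.52 [431.3 -80.  118.5] yaw 176.53 F [ 0.9  0.3 -0.6] gap 0.164 j [-0.24 -0.37  2.07  0.    1.45 -1.75]
[[-0.9982, 0.0605, -0.0028, 431.2704], [0.0605, 0.9982, 0.0009, -79.9736], [0.0029, 0.0007, -1.0, 118.4623], [0.0, 0.0, 0.0, 1.0]]
row [-0.9, -0.0, 84.5] [0.04, -0.17, 0.03]
[array([267. , 195.4])]
```

View pics/s5.png

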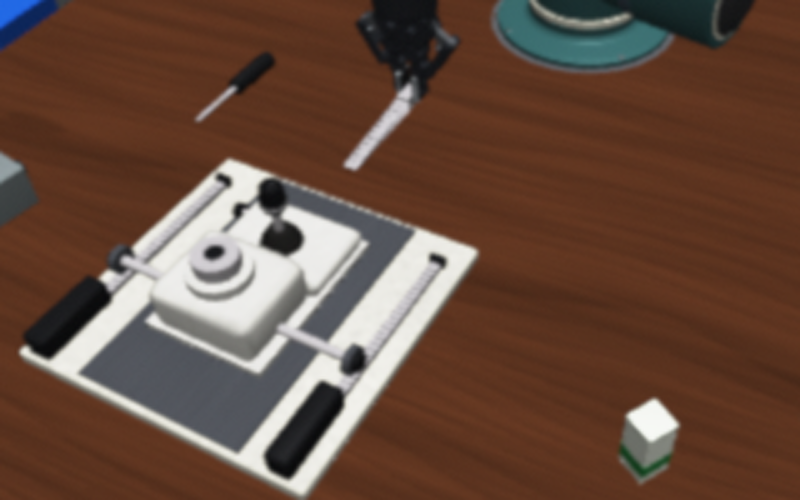

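The scene crop shows the gauge held level, its tip at crop (350,167) pointing at the lip, with the carriage's front-left corner at (366,240). Lowering to just above the plate, then I'll feel for contact.

```bash
python3 - <<'E'
from h import *
d=T(); ex=-d[:3,0]
i,K,C=grab('top'); print('pred top',proj(K,C,d[:3,3]+142*ex+[0,0,-4]), proj(K,C,d[:3,3]-22*ex+[0,0,13]))
cv2.imwrite('pics/t5.png',i[...,::-1])
Ks,Cs=np.load('scene0.npz')['K'],np.load('scene0.npz')['C']; 
for z in (-8,-4,0): print('pred scene crop',(proj(Ks,Cs,d[:3,3]+142*ex+[0,0,z])-[130,100])*2.5)
E
```

```text
pred top [358.04389697 195.86865341] [356.84849565 239.98613205]
pred scene crop [349.67986744 170.19818686]
pred scene crop [349.30399355 167.52429979]
pred scene crop [348.9260672  164.83581197]
```

Emit:
{"fn": "carry_out", "kwargs": {
  "targets": [
    [-1,0,35,0,-0.2,0,0],
    [-1,0,65,0,-0.2,0,0],
    [-1,0,80,0,-0.2,0,0],
    [-1,0,84,0,-0.2,0,0],
    [-1,0,84,0,-0.2,0,0],
    [-1,0,84,0,-0.2,0,0]
  ]
}}

```text
clock: 7.12
tool_pos: [433.0, -78.4, 36.1]
tool_rot: [0.028, 1.0, 0.0, 0.001]
force: [0.7, 0.4, -1.6]
finger_gap: 0.163
```

```bash
python3 -c "
from h import *
st(); print(T()[:3,:3].round(4).tolist())
row((436.8,-80.3,25),176.5)"
```

```text
7.12 [433.  -78.4  36.1] yaw 176.75 F [ 0.7  0.4 -1.6] gap 0.163 j [-0.24 -0.3   2.15  0.    1.29 -1.75]
[[-0.9984, 0.0566, 0.0024], [0.0566, 0.9984, 0.0002], [-0.0024, 0.0003, -1.0]]
row [-3.9, -1.6, 11.1] [0.02, 0.14, 0.25]
```

Emit:
{"fn": "carry_out", "kwargs": {
  "targets": [
    [-4,-1.6,5,0,0.14,0.25,0],
    [-4,-1.6,8,0,0.14,0.25,0],
    [-4,-1.6,8,0,0.14,0.25,0],
    [-4,-1.6,8,0,0.14,0.25,0]
  ]
}}

```text
clock: 7.45
tool_pos: [437.0, -80.3, 28.2]
tool_rot: [0.03, 1.0, 0.0, 0.0]
force: [0.2, -0.2, -1.3]
finger_gap: 0.158
```

```bash
python3 -c "
from h import *
st(); print(T()[:3,:3].round(4).tolist())
row((436.8,-80.3,25),176.5)"
```

```text
7.45 [437.  -80.3  28.2] yaw 176.51 F [ 0.2 -0.2 -1.3] gap 0.158 j [-0.24 -0.27  2.15  0.    1.27 -1.75]
[[-0.9981, 0.0609, 0.0001], [0.0609, 0.9981, 0.0003], [-0.0001, 0.0003, -1.0]]
row [0.2, -0.1, 3.2] [0.02, 0.01, 0.01]
```

Emit:
{"fn": "carry_out", "kwargs": {
  "targets": [
    [0,0,1,0,0,0,0],
    [0,0,2,0,0,0,0],
    [0,0,3,0,0,0,0],
    [0,0,3,0,0,0,0]
  ]
}}

```text
clock: 7.78
tool_pos: [437.1, -80.3, 25.2]
tool_rot: [0.031, 1.0, 0.0, 0.0]
force: [-0.4, -0.8, 0.1]
finger_gap: 0.169
```

```bash
python3 -c "
from h import *
st(); print(T()[:3,:3].round(4).tolist(), r.observe()['torque'].round(2))
row((436.8,-80.3,25),176.5)"
```

```text
7.78 [437.1 -80.3  25.2] yaw 176.5 F [-0.4 -0.8  0.1] gap 0.169 j [-0.24 -0.27  2.15  0.    1.26 -1.75]
[[-0.9981, 0.061, 0.0004], [0.061, 0.9981, 0.0003], [-0.0003, 0.0003, -1.0]] [-0.03 -0.03 -0.03]
row [0.3, -0.0, 0.2] [0.02, 0.02, 0.0]
```

Emit:
{"fn": "carry_out", "kwargs": {
  "targets": [
    [0,0,0.5,0,0,0,0],
    [0,0,1,0,0,0,0],
    [0,0,1,0,0,0,0]
  ]
}}

```text
clock: 8.03
tool_pos: [437.2, -80.4, 24.3]
tool_rot: [0.031, 1.0, 0.0, 0.0]
force: [-2.6, -1.1, 1.8]
finger_gap: 0.16
```

```bash
python3 -c "
from h import *
st(); print(T()[:3,:3].round(4).tolist(), r.observe()['torque'].round(2))
row((436.8,-80.3,25),176.5)"
```

```text
8.03 [437.2 -80.4  24.3] yaw 176.5 F [-2.6 -1.1  1.8] gap 0.16 j [-0.24 -0.27  2.15  0.    1.26 -1.75]
[[-0.9981, 0.0611, 0.0006], [0.0611, 0.9981, 0.0002], [-0.0006, 0.0002, -1.0]] [-0.02 -0.14  0.04]
row [0.4, 0.0, -0.7] [0.01, 0.04, -0.0]
```

Emit:
{"fn": "carry_out", "kwargs": {
  "targets": [
    [0,0,0.7,0,0,0,0],
    [0,0,1.5,0,0,0,0],
    [0,0,1.5,0,0,0,0],
    [0,0,1.5,0,0,0,0]
  ]
}}

```text
clock: 8.37
tool_pos: [437.4, -80.4, 23.0]
tool_rot: [0.031, 1.0, 0.0, 0.001]
force: [-2.0, 1.5, 4.9]
finger_gap: 0.166
```

```bash
python3 -c "
from h import *
st(); print(T()[:3,:3].round(4).tolist(), r.observe()['torque'].round(2))
i,K,C=grab('scene')
cv2.imwrite('pics/s6.png',cv2.resize(i[130:220,210:330,::-1],None,fx=6,fy=6,interpolation=2))
"
```

```text
8.37 [437.4 -80.4  23. ] yaw 176.5 F [-2.   1.5  4.9] gap 0.166 j [-0.24 -0.27  2.15  0.    1.26 -1.75]
[[-0.9981, 0.0611, 0.0011], [0.0611, 0.9981, 0.0001], [-0.0011, 0.0001, -1.0]] [-0.02 -0.29 -0.02]
```

View pics/s6.png

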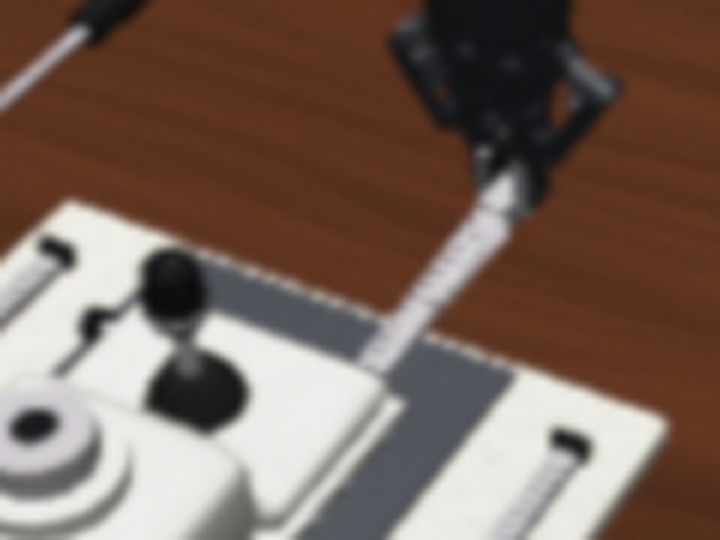

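The blade's tip is over the plate in line with the lip, at crop (372,362). But I pressed down about 2 mm past first contact (≈25.2 mm), and the gauge probably pivoted in the grip. To be sure it's flat again, I'll back off, set it on the desk in front of the board, and regrip harder.

Emit:
{"fn": "carry_out", "kwargs": {
  "targets": [
    [0,0,-8,0,0,0,0],
    [0,0,-16,0,0,0,0],
    [20,0,-16,0,0,0,0],
    [45,0,-16,0,0,0,0],
    [65,0,-16,0,0,0,0],
    [65,0,-10,0,0,0,0],
    [65,0,6,0,0,0,0],
    [65,0,12,0,0,0,0],
    [65,0,14,0,0,0,0],
    [65,0,14,0,0,0,0]
  ]
}}

```text
clock: 9.25
tool_pos: [372.4, -76.4, 8.8]
tool_rot: [0.031, 1.0, 0.0, -0.0]
force: [0.5, -0.7, -1.5]
finger_gap: 0.164
```

```bash
python3 -c "
from h import *
st(); print(T()[:3,:3].round(4).tolist(), r.observe()['torque'].round(2))
row((372,-76.3,5),176.5)
"
```

```text
9.25 [372.4 -76.4   8.8] yaw 176.5 F [ 0.5 -0.7 -1.5] gap 0.164 j [-0.27 -0.43  2.29  0.    1.28 -1.78]
[[-0.9981, 0.061, -0.0001], [0.061, 0.9981, 0.0004], [0.0002, 0.0004, -1.0]] [-0.01  0.02  0.02]
row [0.4, 0.0, 3.8] [0.02, -0.01, 0.0]
```

Emit:
{"fn": "carry_out", "kwargs": {
  "targets": [
    [0,0,2,0,0,0,0],
    [0,0,3.5,0,0,0,0],
    [0,0,3.5,0,0,0,0],
    [0,0,3.5,0,0,0,0.35],
    [0,0,3.5,0,0,0,0.35],
    [0,0,3.5,0,0,0,0.35],
    [0,0,4,0,0,0,0.35]
  ]
}}

```text
clock: 9.83
tool_pos: [372.6, -76.4, 5.1]
tool_rot: [0.031, 1.0, 0.0, 0.0]
force: [-0.2, 1.0, -0.6]
finger_gap: 0.348
```

```bash
python3 -c "
from h import *
st(); print(T()[:3,:3].round(4).tolist(), r.observe()['torque'].round(2))
"
```

```text
9.83 [372.6 -76.4   5.1] yaw 176.5 F [-0.2  1.  -0.6] gap 0.348 j [-0.27 -0.42  2.3   0.    1.27 -1.78]
[[-0.9981, 0.061, 0.0004], [0.061, 0.9981, 0.0003], [-0.0004, 0.0003, -1.0]] [-0.01 -0.06 -0.02]
```

Emit:
{"fn": "carry_out", "kwargs": {
  "targets": [
    [0,0,0,0,0,0,0],
    [0,0,0,0,0,0,0],
    [0,0,0,0,0,0,0],
    [0,0,0,0,0,0,0],
    [0,0,0,0,0,0,0],
    [0,0,0,0,0,0,0]
  ],
  "squeeze": 115
}}

```text
clock: 10.33
tool_pos: [372.8, -76.4, 5.6]
tool_rot: [0.03, 1.0, 0.0, 0.0]
force: [-1.9, 1.3, 7.2]
finger_gap: 0.147
```

```bash
python3 -c "
from h import *
st(); print(T()[:3,:3].round(4).tolist(), r.observe()['torque'].round(2))
i,K,C=grab('wrist','pics/w7.png')
g=cv2.cvtColor(i,cv2.COLOR_RGB2GRAY).astype(int); print(g[205:235,320].tolist()); print(g[225,295:345].tolist())
o=cv2.imread('pics/w4.png',0); print(o[205:235,320].tolist())
"
```

```text
10.33 [372.8 -76.4   5.6] yaw 176.51 F [-1.9  1.3  7.2] gap 0.147 j [-0.27 -0.42  2.29  0.    1.27 -1.78]
[[-0.9981, 0.0609, 0.0007], [0.0609, 0.9981, 0.0002], [-0.0007, 0.0003, -1.0]] [0.16 0.51 0.  ]
[98, 100, 99, 101, 100, 103, 100, 102, 112, 129, 144, 144, 146, 148, 151, 152, 150, 149, 148, 150, 157, 192, 227, 234, 234, 233, 233, 233, 233, 234]
[110, 109, 110, 108, 109, 108, 108, 108, 106, 108, 127, 147, 158, 155, 156, 155, 155, 155, 157, 155, 155, 155, 156, 157, 158, 157, 157, 158, 158, 158, 158, 159, 158, 159, 158, 159, 159, 157, 157, 152, 132, 111, 104, 103, 105, 102, 103, 103, 103, 104]
[105, 107, 105, 105, 106, 104, 105, 104, 104, 111, 121, 126, 126, 127, 127, 129, 130, 131, 129, 127, 130, 135, 175, 219, 233, 235, 234, 235, 235, 235]
```

Emit:
{"fn": "carry_out", "kwargs": {
  "targets": [
    [0,0,-8,0,0,0,0],
    [0,0,-22,0,0,0,0],
    [0,0,-30,0,0,0,0],
    [0,0,-30,0,0,0,0],
    [-25,0,-30,0,0,0,0],
    [-50,0,-30,0,0,0,0],
    [-65,0,-30,0,0,0,0],
    [-65,0,-30,0,0,0,0],
    [-65,0,-30,0,0,0,0]
  ]
}}

```text
clock: 11.13
tool_pos: [437.5, -80.3, 34.9]
tool_rot: [0.03, 1.0, 0.0, -0.0]
force: [-1.1, 0.7, -2.2]
finger_gap: 0.148
```

```bash
python3 -c "
from h import *
st(); print(T()[:3,:3].round(4).tolist(), r.observe()['torque'].round(2))
row((437,-80.3,27.6),176.5)
"
```

```text
11.13 [437.5 -80.3  34.9] yaw 176.53 F [-1.1  0.7 -2.2] gap 0.148 j [-0.24 -0.28  2.14  0.    1.28 -1.75]
[[-0.9982, 0.0606, -0.0009], [0.0606, 0.9982, 0.0006], [0.0009, 0.0005, -1.0]] [ 0.01  0.05 -0.02]
row [0.5, -0.1, 7.3] [0.03, -0.05, 0.03]
```

Emit:
{"fn": "carry_out", "kwargs": {
  "targets": [
    [0.3,0,3,0,-0.07,0,0],
    [0.3,0,6,0,-0.07,0,0],
    [0.3,0,7.3,0,-0.07,0,0],
    [0.3,0,7.3,0,-0.07,0,0],
    [0.3,0,7.6,0,-0.07,0,0]
  ]
}}

```text
clock: 11.55
tool_pos: [437.0, -80.3, 27.3]
tool_rot: [0.03, 1.0, 0.0, 0.0]
force: [0.0, 0.0, -2.1]
finger_gap: 0.15
```

```bash
python3 -c "
from h import *
st(); print(T()[:3,:3].round(4).tolist(), r.observe()['torque'].round(2))
"
```

```text
11.55 [437.  -80.3  27.3] yaw 176.52 F [ 0.   0.  -2.1] gap 0.15 j [-0.24 -0.27  2.15  0.    1.27 -1.75]
[[-0.9982, 0.0608, 0.0005], [0.0608, 0.9982, 0.0005], [-0.0005, 0.0005, -1.0]] [ 0.01  0.1  -0.01]
```

Emit:
{"fn": "carry_out", "kwargs": {
  "targets": [
    [0,0,0.5,0,0,0,0],
    [0,0,0.7,0,0,0,0],
    [0,0,0.7,0,0,0,0]
  ]
}}

```text
clock: 11.8
tool_pos: [437.0, -80.3, 26.7]
tool_rot: [0.03, 1.0, 0.0, 0.0]
force: [-1.9, -0.1, -1.8]
finger_gap: 0.15
```

```bash
python3 -c "
from h import *
st(); print(T()[:3,:3].round(4).tolist(), r.observe()['torque'].round(2))
"
```

```text
11.8 [437.  -80.3  26.7] yaw 176.52 F [-1.9 -0.1 -1.8] gap 0.15 j [-0.24 -0.27  2.15  0.    1.27 -1.75]
[[-0.9982, 0.0607, 0.0007], [0.0607, 0.9982, 0.0004], [-0.0007, 0.0004, -1.0]] [0.05 0.03 0.01]
```

Emit:
{"fn": "carry_out", "kwargs": {
  "targets": [
    [0,0,0.4,0,0,0,0],
    [0,0,0.4,0,0,0,0]
  ]
}}

```text
clock: 11.97
tool_pos: [437.1, -80.3, 26.4]
tool_rot: [0.03, 1.0, 0.0, 0.001]
force: [-1.0, -0.1, -0.3]
finger_gap: 0.15
```

```bash
python3 -c "
from h import *
st(); print(T()[:3,:3].round(4).tolist(), r.observe()['torque'].round(2))
"
```

```text
11.97 [437.1 -80.3  26.4] yaw 176.52 F [-1.  -0.1 -0.3] gap 0.15 j [-0.24 -0.27  2.15  0.    1.26 -1.75]
[[-0.9982, 0.0608, 0.001], [0.0608, 0.9982, 0.0004], [-0.001, 0.0005, -1.0]] [ 0.01 -0.   -0.05]
```

Light contact at z = 26.4 mm (predicted 26.6). Sliding in until the tip is about 20 mm past the lip, which is still well clear.

Emit:
{"fn": "carry_out", "kwargs": {
  "targets": [
    [-8,0,0,0,0,0,0],
    [-16,0,0,0,0,0,0],
    [-24,0,0,0,0,0,0],
    [-32,0,0,0,0,0,0],
    [-40,0,0,0,0,0,0],
    [-45,0,0,0,0,0,0],
    [-45,0,0,0,0,0,0]
  ]
}}

```text
clock: 12.55
tool_pos: [483.1, -83.1, 26.4]
tool_rot: [0.03, 1.0, 0.0, 0.001]
force: [0.7, -0.8, 0.4]
finger_gap: 0.145
```

```bash
python3 -c "
from h import *
st(); print(T()[:3,:3].round(4).tolist(), r.observe()['torque'].round(2))
row((481.9,-83,26.4),176.5)
i,K,C=grab('scene')
cv2.imwrite('pics/s8.png',cv2.resize(i[130:220,210:330,::-1],None,fx=6,fy=6,interpolation=2))
"
```

```text
12.55 [483.1 -83.1  26.4] yaw 176.53 F [ 0.7 -0.8  0.4] gap 0.145 j [-0.22 -0.16  2.05  0.    1.24 -1.73]
[[-0.9982, 0.0606, 0.0011], [0.0606, 0.9982, 0.0004], [-0.0011, 0.0004, -1.0]] [-0.05 -0.17  0.  ]
row [1.2, 0.0, 0.0] [0.03, 0.06, 0.03]
```

View pics/s8.png

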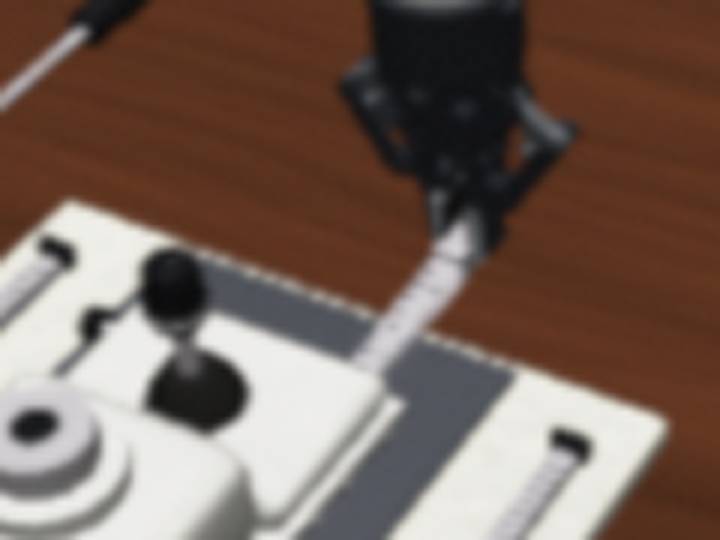

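The blade now runs under the lip, crossing the visible edge at crop (370,362), with forces within noise. I'll cross-check the lateral placement by projecting predicted points, and advance 8 mm.

```bash
python3 - <<'E'
from h import *
d=np.load('scene0.npz');K,C=d['K'],d['C']
ex=np.array([.99813,-.06105]);ey=np.array([.06105,.99813]);lip=np.array([603.5,-90.5])
c=lambda p:((proj(K,C,p)-[210,130])*6).round()
print('corner z37,z27',c([*(lip+37*ey),37]),c([*(lip+37*ey),27]),'joystick z57',c([*(lip-38*ey+60*ex),57]),'joy top',c([*(lip-38*ey+60*ex),145]))
for z in (37,57): print('right front corner',c([*(lip-113*ey),z]))
E
```

```text
corner z37,z27 [404. 403.] [406. 417.] joystick z57 [197. 402.] joy top [166. 263.]
right front corner [152. 307.]
right front corner [146. 278.]
```

Emit:
{"fn": "carry_out", "kwargs": {
  "targets": [
    [-3,0,0,0,0,0,0],
    [-6,0,0,0,0,0,0],
    [-8,0,0,0,0,0,0],
    [-8,0,0,0,0,0,0]
  ]
}}

```text
clock: 12.93
tool_pos: [490.9, -83.6, 26.4]
tool_rot: [0.03, 1.0, 0.0, 0.001]
force: [0.0, -0.4, 1.1]
finger_gap: 0.15
```

```bash
python3 -c "
from h import *
st(); print(r.observe()['torque'].round(2))
"
```

```text
12.93 [490.9 -83.6  26.4] yaw 176.53 F [ 0.  -0.4  1.1] gap 0.15 j [-0.22 -0.14  2.04  0.    1.24 -1.73]
[-0.02 -0.2   0.04]
```

The predicted slab corner (404,403) matches the observed (405,400), so the lateral position is right. Now slow steps, feeling for the drag.

Emit:
{"fn": "carry_out", "kwargs": {
  "targets": [
    [-1.5,0,0,0,0,0,0],
    [-3,0,0,0,0,0,0],
    [-4.5,0,0,0,0,0,0],
    [-6,0,0,0,0,0,0],
    [-6,0,0,0,0,0,0]
  ]
}}

```text
clock: 13.35
tool_pos: [497.1, -83.9, 26.5]
tool_rot: [0.03, 1.0, 0.0, 0.001]
force: [0.5, -0.3, 0.2]
finger_gap: 0.153
```

```bash
python3 -c "
from h import *
st(); print(r.observe()['torque'].round(2),T()[2,:3].round(4))
"
```

```text
13.35 [497.1 -83.9  26.5] yaw 176.53 F [ 0.5 -0.3  0.2] gap 0.153 j [-0.22 -0.13  2.03  0.    1.24 -1.73]
[ 0.   -0.17  0.01] [-1.5e-03  4.0e-04 -1.0e+00]
```

Emit:
{"fn": "carry_out", "kwargs": {
  "targets": [
    [-1.5,0,0,0,0.05,0,0],
    [-3,0,0,0,0.05,0,0],
    [-4.5,0,0,0,0.05,0,0],
    [-6,0,0,0,0.05,0,0],
    [-6,0,0,0,0.05,0,0]
  ]
}}

```text
clock: 13.77
tool_pos: [503.5, -84.4, 26.5]
tool_rot: [0.03, 1.0, 0.0, 0.0]
force: [0.6, -0.5, 0.8]
finger_gap: 0.147
```

```bash
python3 -c "
from h import *
st(); print(r.observe()['torque'].round(2),T()[2,:3].round(4))
"
```

```text
13.77 [503.5 -84.4  26.5] yaw 176.53 F [ 0.6 -0.5  0.8] gap 0.147 j [-0.22 -0.11  2.01  0.    1.24 -1.73]
[-0.05 -0.17 -0.02] [-9.e-04  4.e-04 -1.e+00]
```

Emit:
{"fn": "carry_out", "kwargs": {
  "targets": [
    [-1,0,0,0,0.02,0,0],
    [-2,0,0,0,0.02,0,0],
    [-3,0,0,0,0.02,0,0],
    [-4,0,0,0,0.02,0,0],
    [-4,0,0,0,0.02,0,0]
  ]
}}

```text
clock: 14.18
tool_pos: [507.7, -84.6, 26.6]
tool_rot: [0.03, 1.0, 0.0, 0.0]
force: [0.4, 0.6, 0.7]
finger_gap: 0.145
```

```bash
python3 -c "
from h import *
st(); print(r.observe()['torque'].round(2),T()[2,:3].round(4))
"
```

```text
14.18 [507.7 -84.6  26.6] yaw 176.53 F [0.4 0.6 0.7] gap 0.145 j [-0.21 -0.1   2.    0.    1.24 -1.73]
[-0.03 -0.13 -0.01] [-8.e-04  4.e-04 -1.e+00]
```

Emit:
{"fn": "carry_out", "kwargs": {
  "targets": [
    [-1,0,0,0,0,0,0],
    [-2,0,0,0,0,0,0],
    [-3,0,0,0,0,0,0],
    [-4,0,0,0,0,0,0],
    [-4,0,0,0,0,0,0]
  ]
}}

```text
clock: 14.6
tool_pos: [511.9, -84.9, 26.6]
tool_rot: [0.03, 1.0, 0.0, 0.001]
force: [1.3, -0.4, 0.5]
finger_gap: 0.151
```

```bash
python3 -c "
from h import *
st(); print(r.observe()['torque'].round(2),T()[2,:3].round(4))
"
```

```text
14.6 [511.9 -84.9  26.6] yaw 176.53 F [ 1.3 -0.4  0.5] gap 0.151 j [-0.21 -0.09  1.99  0.    1.24 -1.72]
[-0.05 -0.14 -0.  ] [-1.e-03  4.e-04 -1.e+00]
```

Emit:
{"fn": "carry_out", "kwargs": {
  "targets": [
    [-1,0,0.1,0,0,0,0],
    [-2,0,0.1,0,0,0,0],
    [-3,0,0.1,0,0,0,0],
    [-3,0,0.1,0,0,0,0]
  ]
}}

```text
clock: 14.93
tool_pos: [515.1, -85.1, 26.5]
tool_rot: [0.03, 1.0, 0.0, 0.001]
force: [-0.1, -0.7, 0.9]
finger_gap: 0.15
```

```bash
python3 -c "
from h import *
st(); print(r.observe()['torque'].round(2),T()[2,:3].round(4))
"
```

```text
14.93 [515.1 -85.1  26.5] yaw 176.53 F [-0.1 -0.7  0.9] gap 0.15 j [-0.21 -0.08  1.99  0.    1.24 -1.72]
[ 0.01 -0.11  0.01] [-1.2e-03  4.0e-04 -1.0e+00]
```

Emit:
{"fn": "carry_out", "kwargs": {
  "targets": [
    [-1,0,0,0,0.03,0,0],
    [-2,0,0,0,0.03,0,0],
    [-3,0,0,0,0.03,0,0],
    [-3,0,0,0,0.03,0,0]
  ]
}}

```text
clock: 15.27
tool_pos: [518.2, -85.3, 26.6]
tool_rot: [0.03, 1.0, 0.0, 0.0]
force: [-3.1, 0.1, 4.1]
finger_gap: 0.151
```

```bash
python3 -c "
from h import *
st(); print(r.observe()['torque'].round(2),T()[2,:3].round(4))
"
```

```text
15.27 [518.2 -85.3  26.6] yaw 176.53 F [-3.1  0.1  4.1] gap 0.151 j [-0.21 -0.08  1.98  0.    1.24 -1.72]
[0.01 0.49 0.01] [-4.e-04  4.e-04 -1.e+00]
```

Drag begins: Fx ≈ −3 N at x = 518. I'll go on very finely.

Emit:
{"fn": "carry_out", "kwargs": {
  "targets": [
    [-0.3,0,0,0,0,0,0],
    [-0.3,0,0,0,0,0,0]
  ]
}}

```text
clock: 15.43
tool_pos: [518.3, -85.3, 26.6]
tool_rot: [0.03, 1.0, 0.0, -0.0]
force: [-4.9, -0.8, 5.2]
finger_gap: 0.151
```

```bash
python3 -c "
from h import *
st(); print(r.observe()['torque'].round(2),T()[2,:3].round(4),r.observe()['force'].round(2))
"
```

```text
15.43 [518.3 -85.3  26.6] yaw 176.53 F [-4.9 -0.8  5.2] gap 0.151 j [-0.21 -0.08  1.98  0.    1.24 -1.72]
[ 0.02  0.8  -0.  ] [ 1.e-04  4.e-04 -1.e+00] [-4.9  -0.84  5.22]
```

Emit:
{"fn": "carry_out", "kwargs": {
  "targets": [
    [0,0,-0.3,0,0,0,0],
    [0,0,-0.3,0,0,0,0]
  ]
}}

```text
clock: 15.6
tool_pos: [518.3, -85.3, 26.6]
tool_rot: [0.03, 1.0, 0.0, -0.0]
force: [-0.6, 0.5, -0.4]
finger_gap: 0.15
```

```bash
python3 -c "
from h import *
st(); print(r.observe()['torque'].round(2),T()[2,:3].round(4),r.observe()['force'].round(2))
"
```

```text
15.6 [518.3 -85.3  26.6] yaw 176.53 F [-0.6  0.5 -0.4] gap 0.15 j [-0.21 -0.08  1.98  0.    1.24 -1.72]
[-0.03  0.12 -0.  ] [ 0.e+00  4.e-04 -1.e+00] [-0.6   0.45 -0.36]
```

Emit:
{"fn": "carry_out", "kwargs": {
  "targets": [
    [-0.4,0,-0.1,0,0,0,0],
    [-0.6,0,-0.1,0,0,0,0],
    [-0.6,0,-0.1,0,0,0,0]
  ]
}}

```text
clock: 15.85
tool_pos: [518.7, -85.3, 26.6]
tool_rot: [0.03, 1.0, 0.0, -0.0]
force: [-4.7, 0.3, 3.3]
finger_gap: 0.147
```

```bash
python3 -c "
from h import *
st(); print(r.observe()['torque'].round(2),T()[2,:3].round(4),r.observe()['force'].round(2),T()[:3,3].round(2))
"
```

```text
15.85 [518.7 -85.3  26.6] yaw 176.53 F [-4.7  0.3  3.3] gap 0.147 j [-0.21 -0.07  1.98  0.    1.24 -1.72]
[0.07 0.83 0.04] [ 7.e-04  5.e-04 -1.e+00] [-4.71  0.3   3.29] [518.65 -85.29  26.63]
```

Emit:
{"fn": "carry_out", "kwargs": {
  "targets": [
    [-0.5,0,-0.1,0,-0.04,0,0],
    [-0.7,0,-0.1,0,-0.04,0,0],
    [-0.7,0,-0.1,0,-0.04,0,0],
    [-0.7,0,-0.1,0,-0.04,0,0]
  ]
}}

```text
clock: 16.18
tool_pos: [519.0, -85.3, 26.6]
tool_rot: [0.03, 1.0, 0.0, -0.001]
force: [-6.6, -0.2, 2.8]
finger_gap: 0.146
```

```bash
python3 -c "
from h import *
st(); print(r.observe()['torque'].round(2),T()[2,:3].round(4),r.observe()['force'].round(2),T()[:3,3].round(2))
for k in range(3): i,K,C=grab('scene')
st()
cv2.imwrite('pics/s9.png',cv2.resize(i[130:220,210:330,::-1],None,fx=6,fy=6,interpolation=2))
"
```

```text
16.18 [519.  -85.3  26.6] yaw 176.53 F [-6.6 -0.2  2.8] gap 0.146 j [-0.21 -0.07  1.98  0.    1.24 -1.72]
[0.02 1.09 0.07] [ 1.1e-03  5.0e-04 -1.0e+00] [-6.64 -0.15  2.76] [518.98 -85.28  26.59]
16.33 [519.  -85.3  26.6] yaw 176.53 F [-7.5  0.7  2.6] gap 0.15 j [-0.21 -0.07  1.98  0.    1.24 -1.72]
```

View pics/s9.png

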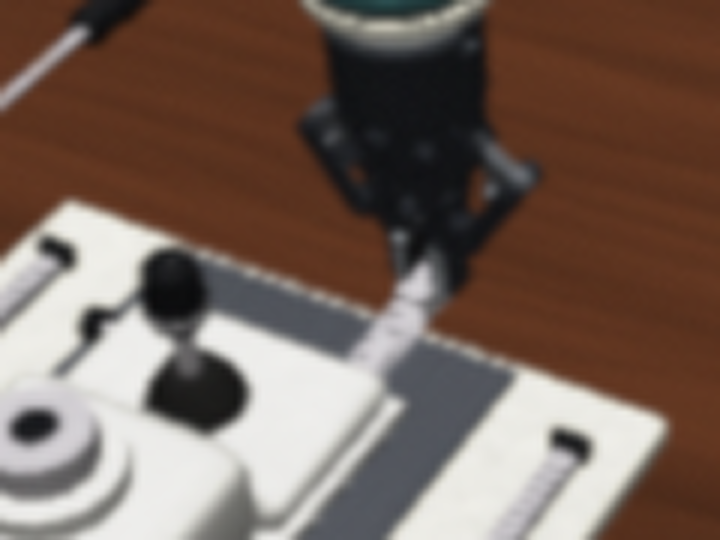

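The blade is under the lip, straight and halfway between joystick and corner, with nothing else disturbed. The push holds at 7 N without creeping. Handing in.

```bash
python3 -c "
from h import *
st(); print(r.sign_off())"
```

```text
16.33 [519.  -85.3  26.6] yaw 176.53 F [-7.5  0.7  2.6] gap 0.15 j [-0.21 -0.07  1.98  0.    1.24 -1.72]
the job is handed in; nothing more can be done
None
```

The gauge nearest the base is in under the carriage's front lip, held at 115 N and snug. I handed the job in at 16.3 s; no verdict was reported.

**Last checks**
- **Snugness:** the gauge slid freely until x ≈ 518 mm, then drag appeared. It now holds at x = 519.0 mm with about 7 N of push and no creep over 0.15 s.
- **Reading:** the tip is about 57 mm past the lip, so the clearance is about 7.2 mm, within the 4.5–7.5 mm given. This depends on camera positions good to about 2 mm.
- **Alignment:** the gauge is on the line 38 mm left of the joystick and parallel to the carriage within 0.1°. The projected carriage corner matched the picture to about 3 px of a 6× enlarged crop.
- **Flatness:** the tool's tilt is within about 0.1° of when it gripped the gauge flat on the desk, and it met the plate within 0.2 mm of the predicted height. I didn't measure the blade's own pitch.

**What went wrong or disagreed**
- **Over-pressing:** on the first lowering I pressed about 2 mm past first contact with the plate, and the gauge probably pivoted in the grip. I backed off, set it flat on the desk, regripped it harder and started again.
- **Lip edge:** my first measurement put the lip 62 mm behind the plate's front edge, not the 57 mm given. The edge I had picked fits as a higher edge of the carriage, about 37 mm above the desk, so I used 57 mm.

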